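# Click the last mould clamp shut

### The job

The filled chocolate mould is held on its plate by three clamps, but one of them is still open: its tongue points off along the row instead of over the mould. Turn that clamp's knob clockwise until it clicks past its detent and stays locked, then let go. Leave the other two clamps locked.

Things in the scene. Friction and masses are not known exactly. Their poses are not given: they have to be found in the camera images.
- clamp_open (a joint): Turn of the one open clamp, rad: 0 = open, 1.2 (69 degrees) = locked, at a hard stop; grows clockwise seen from above. A spring detent resists with up to 0.12 N m, hardest near 0.35. Past 0.75 it clicks over and the spring drives the knob on to 1.2 by itself and holds it there; let go before 0.75 and it springs back to 0.
- clamp_open_grip (a point): On the vertical turning axis of the open clamp, inside its black bar grip, 84 mm above the table. x axis along the bar and its steel tongue, y across the bar, z up; turns with the knob. Bar 50 mm long, 14 thick, 32 high (66 to 98 mm above the table). Below it a 20 mm round neck, and the tongue (46 to 53 mm above the table), 14 mm wide, reaching 50 mm from the axis.
- clamp_b (a joint): Turn of a second, equal clamp, locked at 1.2. The three stand in a row, 95 mm apart, on a fixed plate along the robot's side of the mould; the open one may be in any place. Locked bars and tongues point straight at the mould, the open one's is turned 69 degrees anticlockwise from that.
- clamp_c (a joint): Turn of the third, equal clamp, locked at 1.2. The mould's edge is 35 mm from the clamps' axes, its top 37 mm above the table (a loose chocolate on it reaches 51 mm), so fingers have room on both sides of a bar.

How it is judged:
By the outcome, as a careful person would: the job done as asked, in the order asked, and still so for the second after the job is handed in, with the robot touching nothing.
It also fails if it takes over 32 s, if anything falls off the work surface, if the arm or the gripper's body presses on something with over 40 N, if the wrist force passes 120 N, or if a joint passes its speed limit or range.

### The arm

A 7-joint arm with a two-finger parallel gripper is mounted at the origin on the work surface. World frame = base frame: x ahead of the robot, y to its left, z up, the work surface at z = 0. Lengths are in m, angles in rad, forces in N, time in s.
With the tool pointing down it reaches from about 0.4 to 0.875 m from the base axis. Payload 6.5 kg.
Tool frame: the origin (TCP) lies on the centre line of the jaws, within the pads' length; the fingertips stand 14 mm ahead of it and the grasp point (between the pads) lies 5 mm behind it; z points along the fingers, x is the direction in which the jaws open and shut, and the axes are right-handed (so a half turn about z gives the same grasp; the last joint's range is limited). The gripper opens to 85 mm and grips with 20 to 120 N. Pads are 22 mm wide; open, the fingers measure 114 mm over their backs; the gripper's body (76 mm by 85 mm) begins 54 mm behind the grasp point. The pads swing forward as they close: fully open they stand 13 mm farther back than shut.
Start: joints at [-1.224, 0.536, -0.004, 1.538, 0.003, 1.067, -0.071], TCP at [0.261, 0.595, 0.245] pointing down, gripper open.
Joint ranges: [-2.7, 2.7], [-0.37, 2.16], [-1.27, 1.26], [0.24, 2.4], [-1.31, 4.45], [0.19, 1.91], [-2.76, 2.76]. Speed limits (rad/s): [2.39, 2.39, 3.14, 3.14, 3.14, 3.14, 3.14].

### API

Orientations are given as a unit quaternion [w, x, y, z].
In Python, from plant import bot gives the robot as it stands.
- The arm moves only by the tool arm_command, never from a script. Its argument "steps" is a list of rows, each an object with "linear": the shift along the tool's x, y, z in units of 20 mm (1.0 is 20 mm), a list of three; "twist": the turn, a rotation vector about the tool's x, y, z in units of 10 degrees (1.0 is 10 degrees), a list of three; "jaw": the finger opening in mm, from 0 to 85.4. In form: [{"linear": [tx, ty, tz], "twist": [ax, ay, az], "jaw": jaw}, ...]. A call has 1 to 5 rows; each row shifts and turns the commanded pose from where the row before left it, along the tool's axes as they then stand; what a row does not reach is not made up. A row lasts 1/8 s, in which the tool goes at most 62.5 mm and 10.7 degrees, less where a joint would pass 70% of its speed; a pose out of reach is approached as far as the arm can. A call with a number of a shift or a turn outside -1 to 1 is refused whole. A call with a gripper value outside its range is refused whole. The fingers move at their own pace and stop on an object; "squeeze" is the grip in N (left out, the last holds). Time passes only in rows, so rows that do not move let the fingers close. It gives the time, the measured TCP pose, the force and the opening at its end, in the units of the state.
- bot.get_state(): the state, without advancing time (a new reading comes with each control period).
- bot.snapshot(name): name is "scene" or "top" or "wrist"; returns a dict with "frame" (480x640x3 uint8, red, green, blue), "K" (3x3 intrinsics, pixels), "k1" (the pictures are not rectified: a ray, as slopes to the right and down, at radius r is drawn at 1 + k1 r^2 times it, then the intrinsics apply), "cam_to_world" (4x4, takes a point from camera to world coordinates). Camera axes: x right, y down, z forward; pixel columns grow to the right and rows downward; lengths in m; the calibration is good to about 2 mm. A picture is of the moment at which its call begins. There is no depth.
- bot.hand_in(): hands the job in, once; it reports no verdict.
The state is a dict: "time_s": time; "q": joint angles; "qvel": joint speeds; "joint_torque": joint torques, N m; "ee_pos": TCP position; "orientation": TCP orientation; "wrist_force": force on the tool from outside, world axes, zero at the start; "ft_torque": the same for the moment, N m; "opening": opening from 0.0 (shut) to 1.0 (fully open).
Only numpy, scipy, OpenCV 4.12 (cv2) and the standard library are available. Lean on these libraries where they do the work, as an engineer would, in place of code of your own. Each camera call takes 0.05 s, during which the arm holds its last target.

## Working session

There is one attempt and no reset: what is moved stays moved. The work goes in short steps, Python scripts to look and compute and a tool call to move; the robot and the scene stay as the last step left them, time stands still between calls to the robot, and variables do not carry over. Pictures are saved under pics/ and viewed, and the job is handed in when it is done.

Besides the shell and the picture viewer there is one more tool, called after ">>>" by a JSON object that holds its "method" and its "body", one argument or row to a line. arm_command: Moves the arm, as the interface text tells. Shifts and turns lie within -1 to 1; 1 stands for 20 mm of shift or 10 degrees of turn. Its arguments: {"type":"object","properties":{"steps":{"type":"array"},"squeeze":{"type":"number"}},"required":["steps"]}

```bash
mkdir -p pics; python3 - <<'E'
from plant import bot
import cv2,numpy as np,pickle
d={}
for n in("scene","top","wrist"):
    s=bot.snapshot(n);d[n]=s;cv2.imwrite(f"pics/{n}0.png",s["frame"][:,:,::-1])
    print(n,s["K"],s["k1"],s["cam_to_world"])
pickle.dump(d,open("d0.pkl","wb"))
print(bot.get_state())
E
```

```text
scene [[459.78577594   0.         317.19332334]
 [  0.         459.78577594 234.80102125]
 [  0.           0.           1.        ]] -0.010300099011064153 [[-0.74729054  0.35884238 -0.55927542  0.96431908]
 [ 0.66434049  0.42174891 -0.6170734   0.45710032]
 [ 0.01444171 -0.83268242 -0.55356249  0.48767844]
 [ 0.          0.          0.          1.        ]]
top [[505.48504185   0.         328.25078497]
 [  0.         505.48504185 248.6291449 ]
 [  0.           0.           1.        ]] -0.06663710785076002 [[-0.02147955 -0.99024283  0.13768718  0.43154217]
 [-0.99945232  0.02473576  0.02198187  0.01804038]
 [-0.02517319 -0.13713961 -0.99023181  0.89162449]
 [ 0.          0.          0.          1.        ]]
wrist [[425.63607571   0.         319.91599607]
 [  0.         425.63607571 244.27077582]
 [  0.           0.           1.        ]] -0.08505686172652008 [[ 0.40082205  0.87761873  0.26292023  0.19468611]
 [ 0.91615492 -0.38353559 -0.11645004  0.62504113]
 [-0.00135947  0.28755141 -0.95776424  0.37191421]
 [ 0.          0.          0.          1.        ]]
{'time_s': 0.15, 'q': array([-1.22420266,  0.53697008, -0.00443726,  1.53859474,  0.00263096,
        1.06731185, -0.07121583]), 'qvel': array([ 1.08594609e-03, -1.07556749e-03,  1.81525307e-03, -4.59990605e-03,
       -4.52239477e-06,  4.62834441e-04, -4.50389074e-04]), 'joint_torque': array([ 7.63485568e-04, -5.83785868e+01,  1.04944210e+00, -2.59349602e+01,
        1.25052076e-02,  6.57121302e-03, -1.03002168e-05]), 'ee_pos': array([0.26059655, 0.59499082, 0.24464872]), 'orientation': array([ 4.00067670e-04,  8.36990407e-01,  5.47217188e-01, -4.98700793e-04]), 'wrist_force': array([-0.48367858,  0.24419889,  0.00207015]), 'ft_torque': array([-0.03240451, -0.01557581, -0.04195366]), 'opening': 0.9966158329372917}
```

View pics/top0.png

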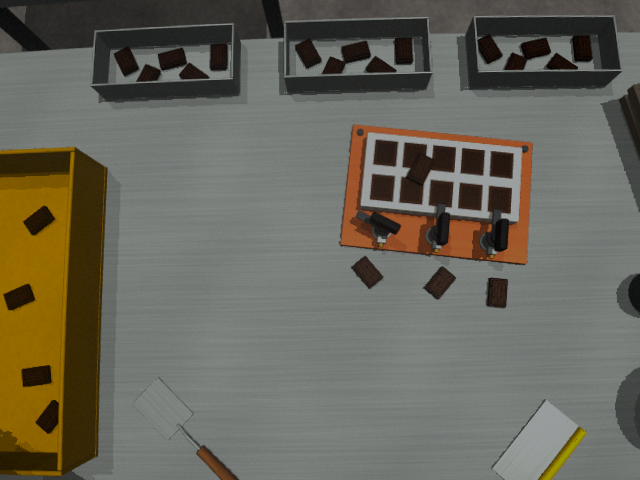

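View pics/scene0.png

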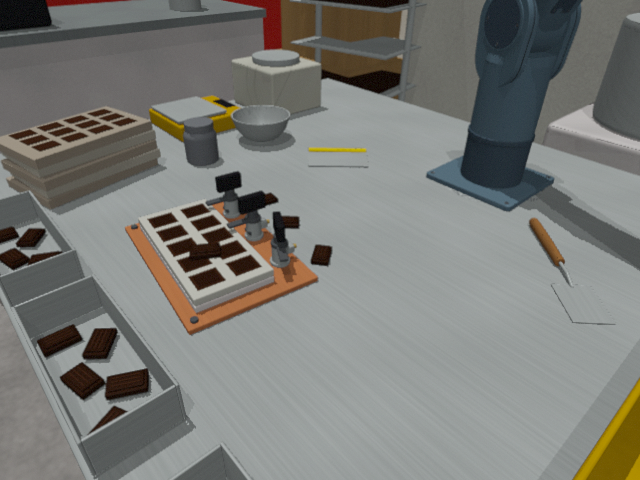

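View pics/wrist0.png

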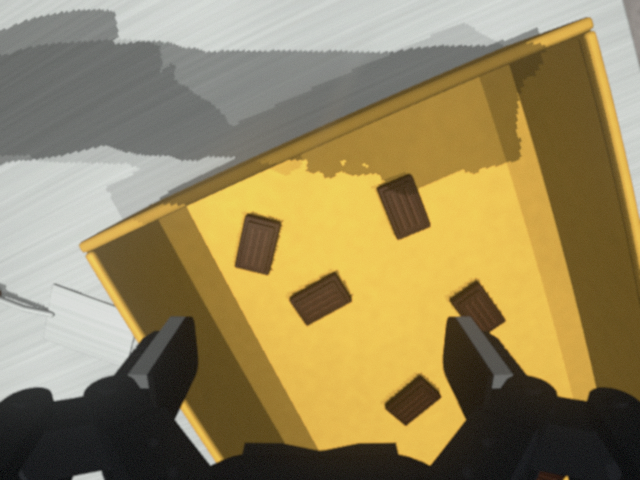

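The top view shows three clamps. The left one, near (381,225), is open, with its bar running diagonally; the locked ones are near (442,228) and (500,235). I'll enlarge this area.

```bash
python3 - <<'E'
import cv2,pickle
d=pickle.load(open("d0.pkl","rb"))
f=d["top"]["frame"][190:265,340:440,::-1];cv2.imwrite("pics/topc.png",cv2.resize(f,None,fx=8,fy=8,interpolation=cv2.INTER_CUBIC))
f=d["top"]["frame"][190:265,430:530,::-1];cv2.imwrite("pics/topc2.png",cv2.resize(f,None,fx=8,fy=8,interpolation=cv2.INTER_CUBIC))
f=d["scene"]["frame"][165:285,200:330,::-1];cv2.imwrite("pics/scc.png",cv2.resize(f,None,fx=5,fy=5,interpolation=cv2.INTER_CUBIC))
E
```

```text
(no output)
```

View pics/topc.png

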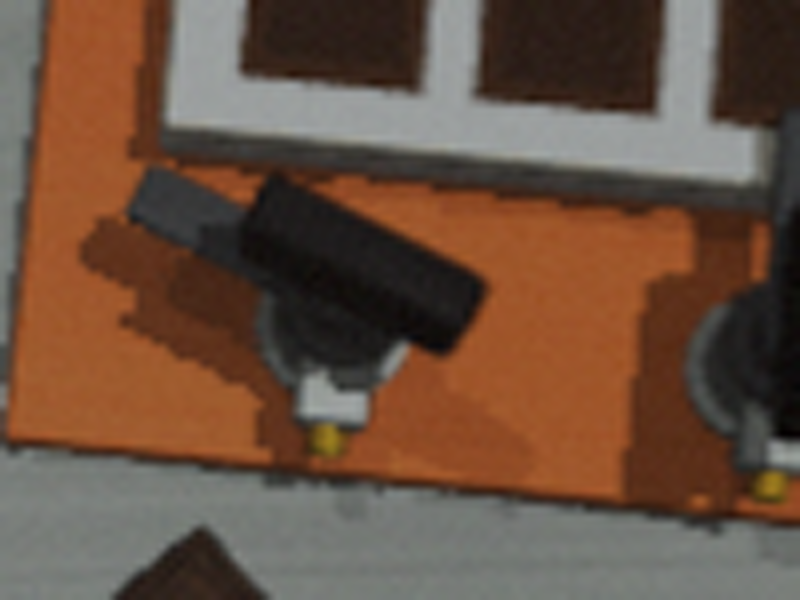

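View pics/topc2.png

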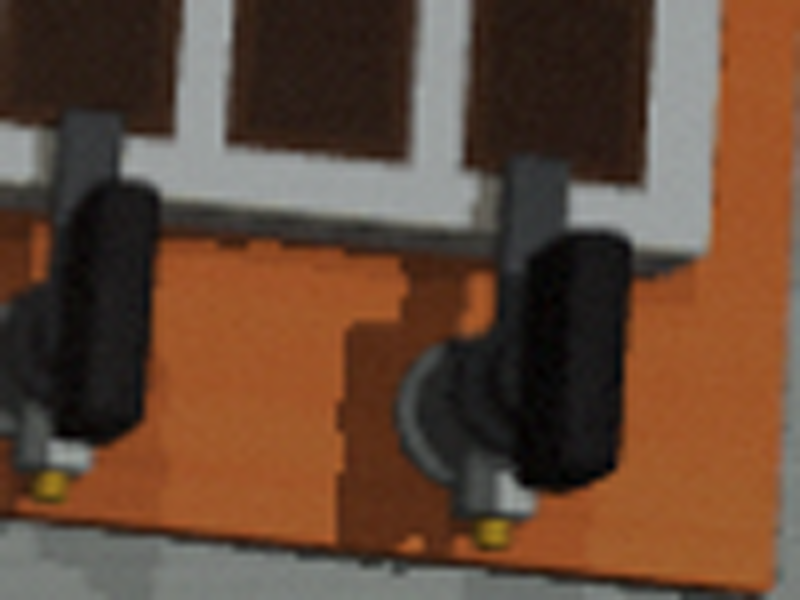

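View pics/scc.png

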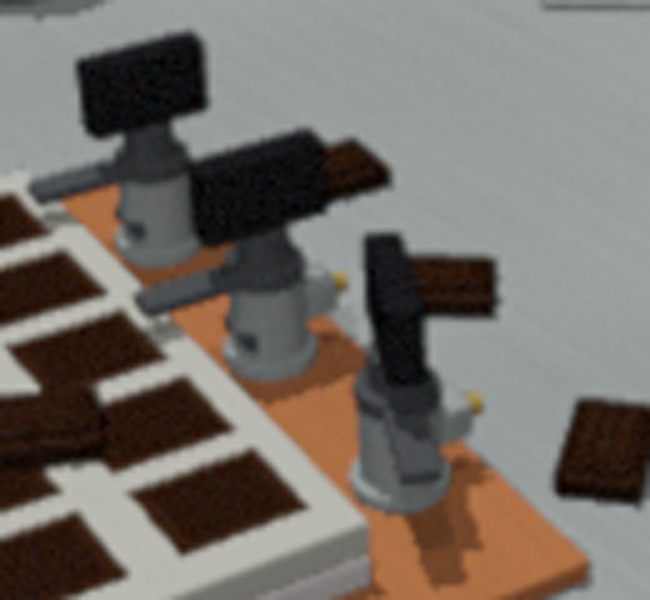

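```bash
cat > h.py <<'E'
import numpy as np,cv2,pickle
def proj(s,P):
    T=np.linalg.inv(s["cam_to_world"]);p=np.asarray(P)@T[:3,:3].T+T[:3,3]
    u=p[:,:2]/p[:,2:];u=u*(1+s["k1"]*(u**2).sum(1,keepdims=True))
    return u@s["K"][:2,:2].T+s["K"][:2,2]
def R(a):return np.array([[np.cos(a),-np.sin(a)],[np.sin(a),np.cos(a)]])
def pts(x,y,a,L):
    L=np.asarray(L,float);return np.c_[L[:,:2]@R(a).T+[x,y],L[:,2]]
bar=[[sx*.025,sy*.007,z] for z in(.066,.098) for sx,sy in((1,1),(1,-1),(-1,-1),(-1,1))]
ton=[[x,sy*.007,.053] for x,sy in((.02,1),(.05,1),(.05,-1),(.02,-1))]
E
python3 - <<'E'
from h import *
from scipy.optimize import least_squares
d=pickle.load(open("d0.pkl","rb"));s=d["top"]
c=lambda ox,l:np.array(l)/8-.44+[ox,190]
obs0=c(340,[[270,172],[488,290],[130,215],[150,165]]); L0=[bar[5],bar[6],ton[1],ton[2]]
L1=[ton[1],ton[2]]
o1=c(430,[[62,112],[124,112]]);o2=c(430,[[508,155],[570,160]])
def mod(p):
    x,y,a=p; w=R(a)@np.array([0,-.095])
    return np.r_[proj(s,pts(x,y,a+1.2,L0)),proj(s,pts(x+w[0],y+w[1],a,L1)),proj(s,pts(x+2*w[0],y+2*w[1],a,L1))]
o=np.r_[obs0,o1,o2]
r=least_squares(lambda p:(mod(p)-o).ravel(),[.5,-.1,0]);p=r.x;print(p,r.fun.reshape(-1,2).round(2))
for n,b in(("top",(340,190,440,265)),("scene",(200,165,330,285))):
    k=6;im=cv2.resize(d[n]["frame"][b[1]:b[3],b[0]:b[2],::-1],None,fx=k,fy=k,interpolation=cv2.INTER_CUBIC)
    for i in range(3):
        w=R(p[2])@np.array([0,-.095*i]);a=p[2]+(1.2 if i==0 else 0)
        for L,col in((bar[:4],(255,0,0)),(bar[4:],(0,255,0)),(ton,(0,255,255))):
            q=((proj(d[n],pts(p[0]+w[0],p[1]+w[1],a,L))-b[:2]+.5)*k).astype(np.int32)
            cv2.polylines(im,[q],True,col,1)
    cv2.imwrite(f"pics/ov_{n}.png",im)
E
```

```text
[ 0.582773   -0.05600785 -0.12760751] [[-0.21 -0.07]
 [ 0.63 -0.81]
 [-1.35  0.81]
 [-0.11 -0.17]
 [-0.02 -0.35]
 [ 0.46  0.48]
 [ 0.06 -0.05]
 [ 0.52  0.17]]
```

View pics/ov_top.png

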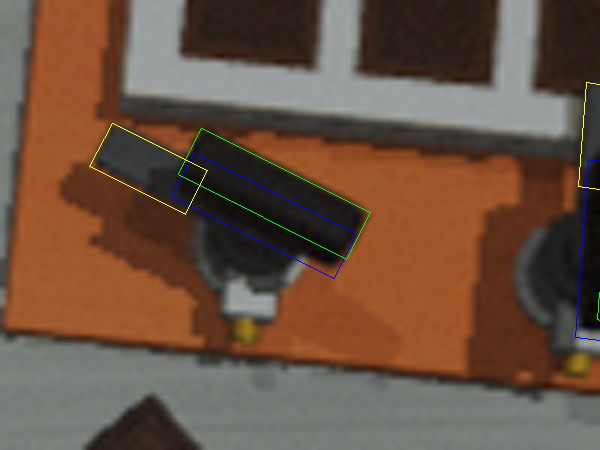

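View pics/ov_scene.png

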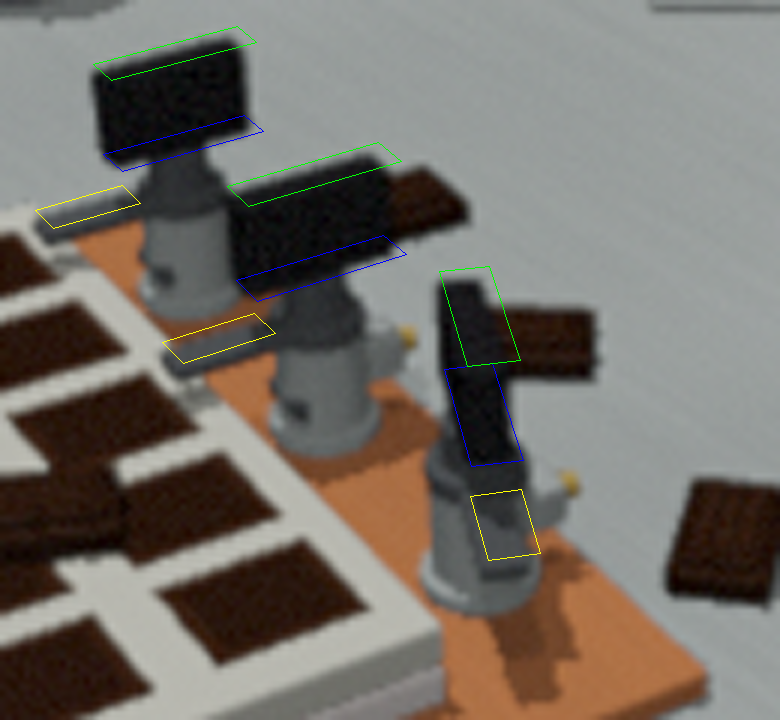

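The model overlay fits to a few mm: the open clamp's axis is near (0.583, -0.056), with its bar at about 61°. In tool axes the shift there is about x -0.467, y +0.556, over 28 rows.

>>> {"method": "arm_command", "body": {
  "steps": [
    {"linear": [-0.834,0.993,0],"twist": [0,0,0],"jaw": 85},
    {"linear": [-0.834,0.993,0],"twist": [0,0,0],"jaw": 85},
    {"linear": [-0.834,0.993,0],"twist": [0,0,0],"jaw": 85},
    {"linear": [-0.834,0.993,0],"twist": [0,0,0],"jaw": 85},
    {"linear": [-0.834,0.993,0],"twist": [0,0,0],"jaw": 85}
  ]
}}

```text
time_s: 0.78
ee_pos: [0.3185, 0.4782, 0.2451]
orientation: [0.0, 0.837, 0.547, -0.0]
wrist_force: [0.3, -0.8, -0.6]
opening: 0.992
```

>>> {"method": "arm_command", "body": {
  "steps": [
    {"linear": [-0.834,0.993,0],"twist": [0,0,0],"jaw": 85},
    {"linear": [-0.834,0.993,0],"twist": [0,0,0],"jaw": 85},
    {"linear": [-0.834,0.993,0],"twist": [0,0,0],"jaw": 85},
    {"linear": [-0.834,0.993,0],"twist": [0,0,0],"jaw": 85},
    {"linear": [-0.834,0.993,0],"twist": [0,0,0],"jaw": 85}
  ]
}}

```text
time_s: 1.4
ee_pos: [0.376, 0.362, 0.2451]
orientation: [0.0, 0.837, 0.547, -0.0]
wrist_force: [0.5, 0.6, 0.7]
opening: 0.991
```

>>> {"method": "arm_command", "body": {
  "steps": [
    {"linear": [-0.834,0.993,0],"twist": [0,0,0],"jaw": 85},
    {"linear": [-0.834,0.993,0],"twist": [0,0,0],"jaw": 85},
    {"linear": [-0.834,0.993,0],"twist": [0,0,0],"jaw": 85},
    {"linear": [-0.834,0.993,0],"twist": [0,0,0],"jaw": 85},
    {"linear": [-0.834,0.993,0],"twist": [0,0,0],"jaw": 85}
  ]
}}

```text
time_s: 2.02
ee_pos: [0.4334, 0.2458, 0.2452]
orientation: [0.0, 0.837, 0.547, -0.0]
wrist_force: [0.6, -0.1, -0.0]
opening: 0.996
```

>>> {"method": "arm_command", "body": {
  "steps": [
    {"linear": [-0.834,0.993,0],"twist": [0,0,0],"jaw": 85},
    {"linear": [-0.834,0.993,0],"twist": [0,0,0],"jaw": 85},
    {"linear": [-0.834,0.993,0],"twist": [0,0,0],"jaw": 85},
    {"linear": [-0.834,0.993,0],"twist": [0,0,0],"jaw": 85},
    {"linear": [-0.834,0.993,0],"twist": [0,0,0],"jaw": 85}
  ]
}}

```text
time_s: 2.65
ee_pos: [0.4909, 0.1297, 0.2452]
orientation: [-0.0, 0.837, 0.547, -0.0]
wrist_force: [-0.7, 0.3, 0.7]
opening: 0.999
```

>>> {"method": "arm_command", "body": {
  "steps": [
    {"linear": [-0.834,0.993,0],"twist": [0,0,0],"jaw": 85},
    {"linear": [-0.834,0.993,0],"twist": [0,0,0],"jaw": 85},
    {"linear": [-0.834,0.993,0],"twist": [0,0,0],"jaw": 85},
    {"linear": [-0.834,0.993,0],"twist": [0,0,0],"jaw": 85},
    {"linear": [-0.834,0.993,0],"twist": [0,0,0],"jaw": 85}
  ]
}}

```text
time_s: 3.28
ee_pos: [0.5484, 0.0135, 0.2451]
orientation: [-0.0, 0.837, 0.547, -0.0]
wrist_force: [0.6, 0.3, -0.6]
opening: 0.996
```

>>> {"method": "arm_command", "body": {
  "steps": [
    {"linear": [-0.834,0.993,0],"twist": [0,0,0],"jaw": 85},
    {"linear": [-0.834,0.993,0],"twist": [0,0,0],"jaw": 85},
    {"linear": [-0.834,0.993,0],"twist": [0,0,0],"jaw": 85},
    {"linear": [0,0,0],"twist": [0,0,1],"jaw": 85},
    {"linear": [0,0,0],"twist": [0,0,1],"jaw": 85}
  ]
}}

```text
time_s: 3.9
ee_pos: [0.5826, -0.056, 0.245]
orientation: [-0.0, 0.921, 0.391, -0.0]
wrist_force: [0.1, 0.2, 0.4]
opening: 0.991
```

>>> {"method": "arm_command", "body": {
  "steps": [
    {"linear": [0,0,0],"twist": [0,0,1],"jaw": 85},
    {"linear": [0,0,0],"twist": [0,0,1],"jaw": 85},
    {"linear": [0,0,0],"twist": [0,0,1],"jaw": 85},
    {"linear": [0,0,0],"twist": [0,0,1],"jaw": 85},
    {"linear": [0,0,0],"twist": [0,0,1],"jaw": 85}
  ]
}}

```text
time_s: 4.53
ee_pos: [0.5826, -0.0554, 0.2451]
orientation: [-0.0, 0.999, -0.035, -0.0]
wrist_force: [0.4, -0.5, 0.2]
opening: 0.992
```

>>> {"method": "arm_command", "body": {
  "steps": [
    {"linear": [0,0,0],"twist": [0,0,1],"jaw": 85},
    {"linear": [0,0,0],"twist": [0,0,1],"jaw": 85},
    {"linear": [0,0,0],"twist": [0,0,0.49],"jaw": 85},
    {"linear": [0,0,0],"twist": [0,0,0],"jaw": 85}
  ]
}}

```text
time_s: 5.03
ee_pos: [0.5826, -0.0553, 0.245]
orientation: [0.0, 0.969, -0.246, -0.0]
wrist_force: [-1.2, 0.1, 0.8]
opening: 0.994
```

```bash
python3 - <<'E'
from plant import bot
import cv2,pickle
from h import *
st=bot.get_state();s=bot.snapshot("wrist");pickle.dump((s,st),open("w1.pkl","wb"))
print(st["q"],st["ee_pos"],st["orientation"])
im=s["frame"][:,:,::-1].copy();cv2.imwrite("pics/w1.png",im)
p=[ 0.582773,-0.05600785,-0.12760751]
for i in range(3):
    w=R(p[2])@np.array([0,-.095*i]);a=p[2]+(1.2 if i==0 else 0)
    for L,col in((bar[:4],(255,0,0)),(bar[4:],(0,255,0)),(ton,(0,255,255))):
        q=(proj(s,pts(p[0]+w[0],p[1]+w[1],a,L))).round().astype(np.int32)
        cv2.polylines(im,[q],True,col,1)
cv2.imwrite("pics/w1o.png",im)
E
```

```text
[-0.44578944  0.48632834  0.63359219  1.74410992 -0.33032371  1.02040587
 -0.18930141] [ 0.58259164 -0.05525257  0.24500081] [ 1.70197883e-04  9.69267087e-01 -2.46010583e-01 -2.78525592e-04]
```

View pics/w1o.png

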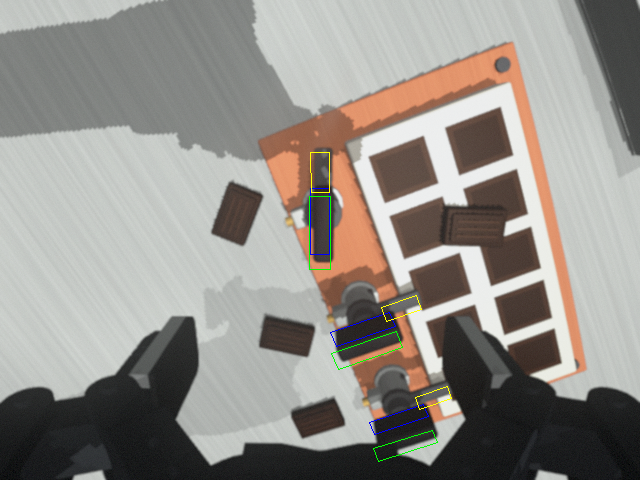

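```bash
python3 - <<'E'
import cv2
im=cv2.imread("pics/w1.png")
cv2.imwrite("pics/w1c.png",cv2.resize(im[140:280,260:370],None,fx=4.2,fy=4.2,interpolation=cv2.INTER_CUBIC))
cv2.imwrite("pics/w1d.png",cv2.resize(im[270:450,310:470],None,fx=3.3,fy=3.3,interpolation=cv2.INTER_CUBIC))
E
```

```text
(no output)
```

View pics/w1c.png

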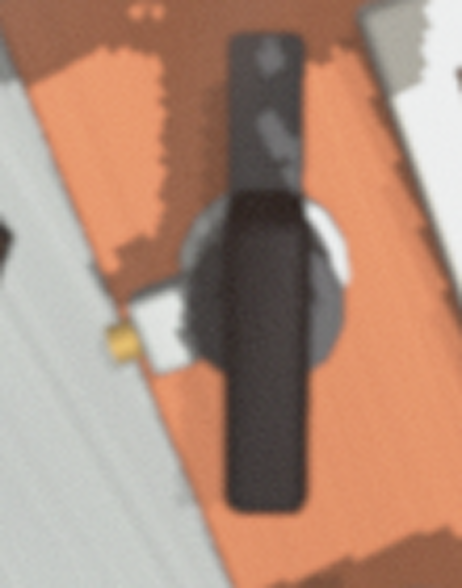

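View pics/w1d.png

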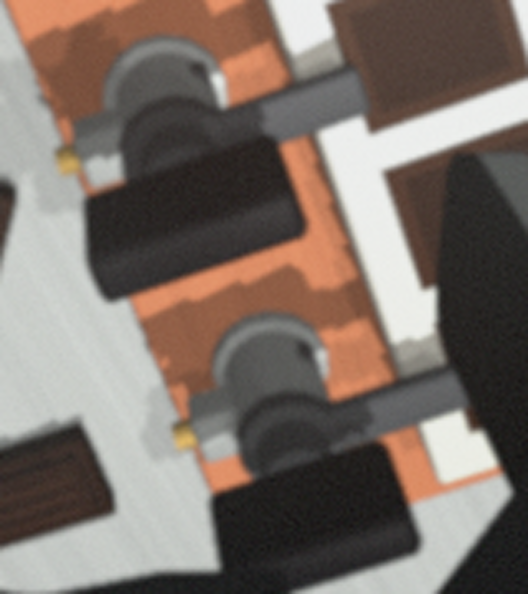

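```bash
python3 - <<'E'
from h import *
from scipy.optimize import least_squares
d=pickle.load(open("d0.pkl","rb"));W=pickle.load(open("w1.pkl","rb"))[0]
t=[.05,0,.053];tb=[.05,0,.046];bc=[0,0,.098]
T=lambda l:np.array(l)/8-.44+[340,190]; S=lambda l:np.array(l)/6-.42+[200,165]
C=[(W,0,t,(323.3,147.5)),(W,0,bc,(323.2,228.6)),
(d["top"],0,t,T([140,190])),(d["top"],0,bc,T([375,247])),
(d["top"],1,t,T([93+720,112])),(d["top"],2,t,T([539+720,157])),
(d["scene"],0,tb,S([505,575])),(d["scene"],0,bc,S([470,326])),(d["scene"],1,t,S([172,358])),(d["scene"],2,t,S([43,225]))]
def res(p,C):
    o=[]
    for s,i,l,u in C:
        w=R(p[2])@np.array([0,-.095*i]);o.append(proj(s,pts(p[0]+w[0],p[1]+w[1],p[2]+(1.2 if i==0 else 0),[l]))[0]-u)
    return np.ravel(o)
for c in (C,C[:2],C[2:6],C[6:]):
    r=least_squares(res,[.58,-.056,-.13],args=(c,));print(r.x.round(4),r.fun.reshape(-1,2).round(1).tolist())
E
```

```text
[ 0.5858 -0.0547 -0.1406] [[0.2, 1.1], [-0.4, 1.1], [-1.4, -1.7], [-2.1, -0.5], [-0.3, -0.9], [-0.3, -0.1], [0.2, 1.6], [0.4, -1.0], [-0.5, -0.4], [0.2, -0.8]]
[ 0.5864 -0.0542 -0.1312] [[0.0, -0.0], [-0.0, 0.0]]
[ 0.5838 -0.0566 -0.1305] [[-0.3, -0.3], [-0.9, 0.8], [0.6, -0.4], [0.7, -0.1]]
[ 0.5858 -0.0549 -0.1374] [[0.3, 1.5], [0.4, -1.0], [-0.6, -0.4], [-0.1, -0.7]]
```

>>> {"method": "arm_command", "body": {
  "steps": [
    {"linear": [0.12,-0.08,1],"twist": [0,0,0.05],"jaw": 60},
    {"linear": [0,0,1],"twist": [0,0,0],"jaw": 60},
    {"linear": [0,0,1],"twist": [0,0,0],"jaw": 60},
    {"linear": [0,0,1],"twist": [0,0,0],"jaw": 60},
    {"linear": [0,0,1],"twist": [0,0,0],"jaw": 60}
  ]
}}

```text
time_s: 5.7
ee_pos: [0.5855, -0.0553, 0.1437]
orientation: [0.0, 0.968, -0.251, -0.0]
wrist_force: [0.5, 0.1, -0.1]
opening: 0.704
```

```bash
python3 - <<'E'
from plant import bot
import cv2
for n in("wrist","scene"):
    cv2.imwrite(f"pics/{n}2.png",bot.snapshot(n)["frame"][:,:,::-1])
E
```

```text
(no output)
```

View pics/wrist2.png

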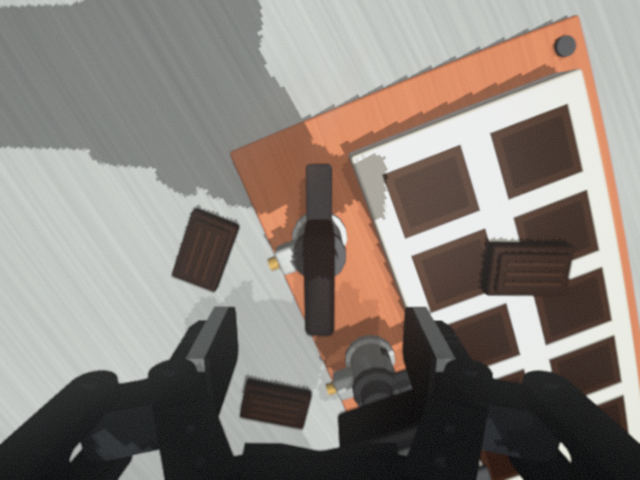

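View pics/scene2.png

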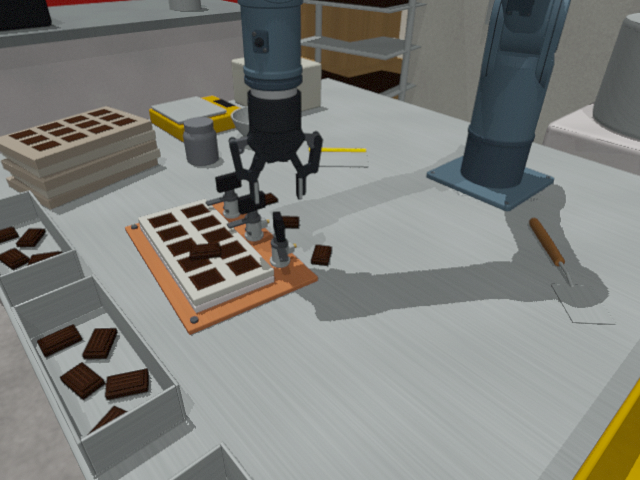

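The bar, at column 319, sits midway between the fingers (235 and 405, so 320), and both sides are clear. I'll descend and grip.

>>> {"method": "arm_command", "body": {
  "steps": [
    {"linear": [0,0,1],"twist": [0,0,0],"jaw": 60},
    {"linear": [0,0,1],"twist": [0,0,0],"jaw": 60},
    {"linear": [0,0,1],"twist": [0,0,0],"jaw": 60},
    {"linear": [0,0,0.2],"twist": [0,0,0],"jaw": 50},
    {"linear": [0,0,0],"twist": [0,0,0],"jaw": 30}
  ],
  "squeeze": 40
}}

```text
time_s: 6.42
ee_pos: [0.5856, -0.0554, 0.0811]
orientation: [0.0, 0.968, -0.251, -0.0]
wrist_force: [0.1, -0.2, -0.3]
opening: 0.389
```

>>> {"method": "arm_command", "body": {
  "steps": [
    {"linear": [0,0,0],"twist": [0,0,0],"jaw": 8},
    {"linear": [0,0,0],"twist": [0,0,0],"jaw": 8},
    {"linear": [0,0,0],"twist": [0,0,0],"jaw": 8},
    {"linear": [0,0,0],"twist": [0,0,0],"jaw": 8}
  ]
}}

```text
time_s: 6.92
ee_pos: [0.5854, -0.0549, 0.082]
orientation: [-0.0, 0.968, -0.251, -0.0]
wrist_force: [-3.3, 1.3, 6.6]
opening: 0.157
```

Gripped: the opening of 0.157 is about 13.4 mm, and side force is small. I'll turn clockwise, which is + about tool z.

>>> {"method": "arm_command", "body": {
  "steps": [
    {"linear": [0,0,0],"twist": [0,0,0.6],"jaw": 8},
    {"linear": [0,0,0],"twist": [0,0,0.6],"jaw": 8},
    {"linear": [0,0,0],"twist": [0,0,0.6],"jaw": 8},
    {"linear": [0,0,0],"twist": [0,0,0.6],"jaw": 8}
  ]
}}

```text
time_s: 7.42
ee_pos: [0.5855, -0.0549, 0.082]
orientation: [-0.0, 0.894, -0.448, -0.0]
wrist_force: [-3.1, 0.8, 5.8]
opening: 0.156
```

>>> {"method": "arm_command", "body": {
  "steps": [
    {"linear": [0,0,0],"twist": [0,0,0.6],"jaw": 8},
    {"linear": [0,0,0],"twist": [0,0,0.6],"jaw": 8},
    {"linear": [0,0,0],"twist": [0,0,0.6],"jaw": 8},
    {"linear": [0,0,0],"twist": [0,0,0.6],"jaw": 8},
    {"linear": [0,0,0],"twist": [0,0,0.6],"jaw": 8}
  ]
}}

```text
time_s: 8.05
ee_pos: [0.5855, -0.0551, 0.082]
orientation: [-0.0, 0.748, -0.664, -0.0]
wrist_force: [-3.9, 1.3, 5.1]
opening: 0.155
```

>>> {"method": "arm_command", "body": {
  "steps": [
    {"linear": [0,0,0],"twist": [0,0,0.6],"jaw": 8},
    {"linear": [0,0,0],"twist": [0,0,0.4],"jaw": 8},
    {"linear": [0,0,0],"twist": [0,0,0],"jaw": 8}
  ]
}}

```text
time_s: 8.43
ee_pos: [0.5855, -0.0551, 0.0821]
orientation: [0.0, -0.688, 0.726, 0.0]
wrist_force: [-3.7, 1.5, 6.0]
opening: 0.157
```

```bash
python3 - <<'E'
from plant import bot
import cv2
s=bot.get_state();print(s["ft_torque"],s["wrist_force"],s["q"])
for n in("wrist","scene"):
    cv2.imwrite(f"pics/{n}3.png",bot.snapshot(n)["frame"][:,:,::-1])
E
```

```text
[ 0.13106735  0.74311329 -0.09174443] [-3.70691706  1.52391592  6.00931084] [-0.52070588  0.80549658  0.7735639   1.84211888 -0.76140186  0.8196505
 -0.9739812 ]
```

View pics/wrist3.png

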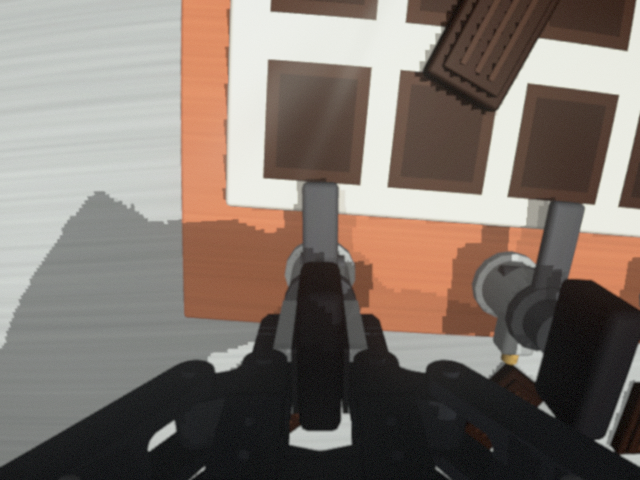

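The knob has turned about 64°, well past the click at 43°, and the tongue now reaches over the mould (tip near (320,185)). I'll open the jaw and lift straight up.

>>> {"method": "arm_command", "body": {
  "steps": [
    {"linear": [0,0,0],"twist": [0,0,0],"jaw": 40},
    {"linear": [0,0,0],"twist": [0,0,0],"jaw": 40},
    {"linear": [0,0,0],"twist": [0,0,0],"jaw": 40},
    {"linear": [0,0,-0.5],"twist": [0,0,0],"jaw": 40},
    {"linear": [0,0,-1],"twist": [0,0,0],"jaw": 40}
  ]
}}

```text
time_s: 9.15
ee_pos: [0.5853, -0.0553, 0.112]
orientation: [-0.0, -0.688, 0.726, 0.0]
wrist_force: [-0.1, -0.4, 0.5]
opening: 0.468
```

>>> {"method": "arm_command", "body": {
  "steps": [
    {"linear": [0,0,-1],"twist": [0,0,0],"jaw": 40},
    {"linear": [0,0,-1],"twist": [0,0,0],"jaw": 40},
    {"linear": [0,0,-1],"twist": [0,0,0],"jaw": 40},
    {"linear": [0,0,-1],"twist": [0,0,0],"jaw": 40},
    {"linear": [0,0,0],"twist": [0,0,0],"jaw": 40}
  ]
}}

```text
time_s: 9.78
ee_pos: [0.5867, -0.0555, 0.1932]
orientation: [0.001, -0.688, 0.726, -0.001]
wrist_force: [-0.5, -0.5, -0.7]
opening: 0.47
```

```bash
python3 - <<'E'
from plant import bot
import cv2
for n in("wrist","scene"):
    cv2.imwrite(f"pics/{n}4.png",bot.snapshot(n)["frame"][:,:,::-1])
E
```

```text
(no output)
```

View pics/wrist4.png

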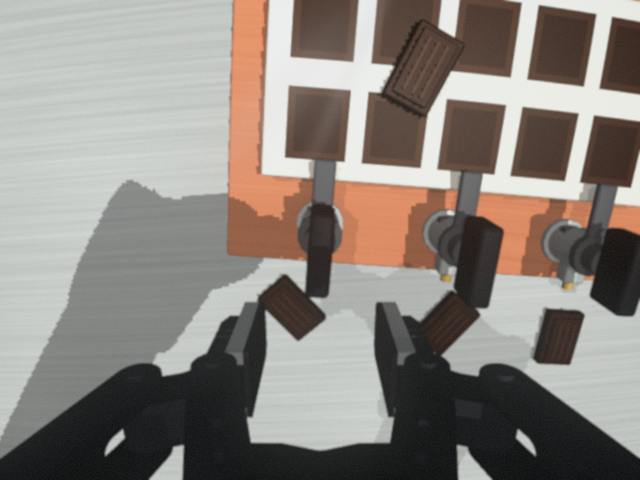

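View pics/scene4.png

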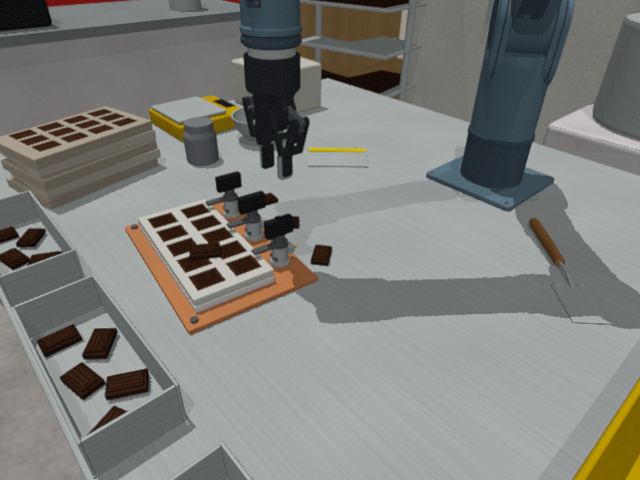

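The wrist view shows all three tongues parallel and over the mould (tips near (323,162), (468,175) and (604,187)). The loose chocolates haven't moved, and the gripper is clear of everything.

```bash
python3 -c "
from plant import bot
print(bot.hand_in())"
```

```text
the job is handed in; nothing more can be done
None
```

The open clamp is now locked and the job is handed in, at about 9.9 s of the 32 s allowed. It was the one at the robot's left end of the row.

I gripped its bar at 40 N, turned it about 64° clockwise, past the click at 43°, then opened the jaw and lifted straight up.

- **Clamps:** after I let go, the last wrist and scene pictures showed all three tongues parallel and over the mould. The other two clamps look locked as before. I judged this by eye and did not measure the final angle.
- **Surroundings:** the loose chocolates looked undisturbed.
- **Forces:** the wrist force stayed below about 8 N in the readings I took, and was near zero after release.
- **Disagreement:** the cameras differed by about 3 mm on where the clamp's axis was. I used a combined estimate, and the side force while turning stayed around 4 N.

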